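# Lay out the hinge-screw kit in order of use

### The arm

A 6-joint arm with a two-finger parallel gripper is mounted at the origin on a cart in front of the work surface, level with it; the furniture and walls round the work are solid. World frame = base frame: x ahead of the robot, y to its left, z up, the work surface at z = 0. Lengths are in mm, angles in degrees, forces in N, time in s.
With the tool pointing down it reaches from about 350 to 850 mm from the base axis. Payload 8.1 kg.
Tool frame: the origin (TCP) lies at the very end of the fingers, on their centre line; the grasp point (between the pads) lies 19 mm behind it; z points along the fingers, y is the line along which they close (so a half turn about z gives the same grasp; the last joint's range is limited). The gripper opens to 85 mm and grips with 20 to 120 N. Pads are 22 mm wide; open, the fingers measure 114 mm over their backs; the gripper's body (76 mm by 85 mm) begins 54 mm behind the grasp point. The pads swing forward as they close: fully open they stand 13 mm farther back than shut.
Start: joints at [-68.377, 7.471, 85.268, -0, 87.261, -4.893], TCP at [267.893, -536.879, 231.292] pointing down, gripper open.
Joint ranges: [-169.43, 169.43], [-51.17, 129.36], [1.28, 143.12], [-76.62, 256.62], [0, 156.53], [-152.29, 152.29]. Speed limits (degrees/s): [136.94, 136.94, 159.86, 180, 180, 180].

### API

Orientations are given as [roll, pitch, yaw] about the fixed x, y, z axes, in that order (R = Rz(yaw) Ry(pitch) Rx(roll)).
In Python, from bench import * gives the robot as it stands.
- The arm moves only by the tool play_rows, never from a script. Its argument "increments" is a list of rows, each a list of 3 entries, a list of its own where there are three numbers: the gripper's target within -1 to 1 (fully open at 1, half-way at 0, shut at -1), then the shift along the tool's x, y, z in mm, then the turn about the tool's z in rad. A call has 1 to 12 rows; each row shifts and turns the commanded pose from where the row before left it, along the tool's axes as they then stand; what a row does not reach is not made up. A row lasts 1/12 s, in which the tool goes at most 41.7 mm and 7.16 degrees, less where a joint would pass 70% of its speed; a pose out of reach is approached as far as the arm can. A call is refused whole if a number of a shift passes 41.7 or a number of a turn 0.125, either way. A call with a gripper value outside its range is refused whole. The fingers move at their own pace and stop on an object; "force" is the grip in N (left out, the last holds). Time passes only in rows, so rows that do not move let the fingers close. It gives the time, the measured TCP pose, the force, the opening and the grip force at its end, in the units of the state.
- sense(): the state, without advancing time (a new reading comes with each control period).
- snapshot(name): name is "side" or "top"; returns a dict with "color" (480x640x3 uint8, red, green, blue), "intrinsics" (3x3 intrinsics, pixels), "world_from_camera" (4x4, takes a point from camera to world coordinates). Camera axes: x right, y down, z forward; pixel columns grow to the right and rows downward; lengths in mm; the calibration is good to about 2 mm. A picture is of the moment at which its call begins. There is no depth.
- hand_in(): hands the job in; it is judged then, once.
Trained networks look in a picture, given as the dict that the camera call returned (one of the last four; its "shot" number tells which), for a name from the list of things; names that differ only in an ending like _2 or _b are one class to them, and where a whole thing is asked for, a point or a joint stands for the part that bears it (a point fixed in the world has none). Each returns a list of dicts, best first, with "p" (0 to 1); they miss things now and then, are a little off and sometimes report something else, mostly with a low value. They report only what shows in the picture. A call takes as long as a camera call.
- find_in(query, picture): "xyz" ([x, y, z] in mm, in the coordinates of the camera as it stood for that picture, good to about 4 mm: the middle of the surface that is visible of it).
- regions_of(query, picture): "mask" (480x640 bool, what is visible of it).
- pinpoint(query, picture): "xyz" ([x, y, z] in mm, in the coordinates of the camera as it stood for that picture, good to about 4 mm: a listed point, or the origin of a listed thing).
The state is a dict: "time": time; "joint_pos": joint angles; "qd": joint speeds; "joint_efforts": joint torques, N m; "tool_pos": TCP position; "tcp_rot": TCP orientation; "ft_force": force on the tool from outside, world axes, zero at the start; "wrist_torque": the same for the moment, N m; "finger_gap": finger opening in mm; "grip_force": force on a finger pad.
Only numpy, scipy, OpenCV 4.12 (cv2) and the standard library are available. Lean on these libraries where they do the work, as an engineer would, in place of code of your own. Each camera call takes 0.05 s, during which the arm holds its last target. There are 200 camera calls.

### The job

Set out the kit tray for fitting hinge screws: lay one tool lengthwise in each of its three lanes in order of use, the tweezers in the outer lane that has the blue parts bin standing at its far end, the screwdriver next to them in the middle lane, and the marker in the lane on the other side of the screwdriver (either end may point to the far side). Stand the glue bottle upright in the square bay directly behind the marker. Centre each thing in its place, keep the bottle from tipping over, and leave the parts bin and the black tape roll where they are.

Things in the scene. Friction and masses are not known exactly. Their poses are not given: they have to be found in the camera images.
- kit_tray: Fixed grey tray with black ribs, 214 (x) x 154 (y) x 6 mm. Floor 3 mm above the table; ribs 4 mm thick, 3 mm above the floor. Three lanes along x, 156 x 46 mm inside, centres at x = 0, y = +50, 0, -50 mm; behind each (+x, away from the robot) a bay 46 x 46 mm, centres at x = 105, y = +50, 0, -50 mm. Origin: at table-top level, under the middle lane's centre; x along the lanes, z up.
- parts_bin: Small open bin with blue walls, looking empty, 60 x 85 x 28 mm, standing on the table just beyond the bay of one of the tray's outer lanes (about 185 mm behind the lane's centre): its side of the tray says where the order begins. Loose, not to be moved. Origin: centre of the underside, z up.
- black_tape: Small roll of black tape lying flat, 56 mm across and 19 mm high, on the table just beyond the bay of the other outer lane. A loose bystander, not to be moved. Origin: centre of the underside. (Left of the tray, from about y = +0.03 m on, stands a fixed stack of pink trays 180 mm high with spectacles on it up to 230 mm: pass above it.)
- tweezers: Slim steel tweezers lying flat, 126 long (x) x 13 wide (y) x 9 mm high. Origin: centre of the underside; x along the length, z up. May be gripped across at the middle.
- screwdriver: Precision screwdriver lying flat, 148 mm long with handle 13 mm wide and high. Origin: underside, middle of the whole length; x along the length, z up. The handle reaches from x = -14 to +66 mm, the thin blade lies to -x of it: grip the handle across near x = +20 mm.
- marker: White marker pen with a black cap, lying, 135 long (y) x about 17 mm thick. Origin on its surface, at the middle of its length; y along the length. Grip it across at the middle.
- marker_mid (a point): Middle point of the marker, on its long axis, 8 mm above what it lies on; y along the length.
- glue_bottle: Upright white glue bottle with a yellow label and pointed nozzle, 35 mm diameter, 98 mm high with the nozzle (the body is of full width to about 50 mm). Origin: centre of the underside, z up.

How it is judged (in metres and radians):
At the end, for the whole second after the job is handed in: Tweezers in the lane at the bin, screwdriver in the middle, marker in the other, each flat on the floor, within 12 mm sideways, 15 mm lengthwise and 10 degrees; bottle upright (7 degrees) in the bay behind the marker, within 12 mm of its centre each way; all released and at rest (((y of parts_bin in the frame of kit_tray above 0 m and (x of tweezers in the frame of kit_tray between -0.015 and 0.015 m and y of tweezers in the frame of kit_tray between 0.038 and 0.062 m and z of tweezers in the frame of kit_tray between 0 and 0.006 m and angle between the x axis of tweezers and the x axis of kit_tray, either way round below 0.18 rad) and (x of screwdriver in the frame of kit_tray between -0.015 and 0.015 m and y of screwdriver in the frame of kit_tray between -0.012 and 0.012 m and z of screwdriver in the frame of kit_tray between 0 and 0.006 m and angle between the x axis of screwdriver and the x axis of kit_tray, either way round below 0.18 rad) and (x of marker_mid in the frame of kit_tray between -0.015 and 0.015 m and y of marker_mid in the frame of kit_tray between -0.062 and -0.038 m and z of marker_mid in the frame of kit_tray between 0.008 and 0.014 m and angle between the y axis of marker_mid and the x axis of kit_tray, either way round below 0.18 rad) and x of glue_bottle in the frame of kit_tray between 0.093 and 0.117 m and y of glue_bottle in the frame of kit_tray between -0.062 and -0.038 m and z of glue_bottle in the frame of kit_tray between 0 and 0.006 m and angle between glue_bottle's own z axis and vertical below 0.12 rad) or (y of parts_bin in the frame of kit_tray below 0 m and (x of tweezers in the frame of kit_tray between -0.015 and 0.015 m and y of tweezers in the frame of kit_tray between -0.062 and -0.038 m and z of tweezers in the frame of kit_tray between 0 and 0.006 m and angle between the x axis of tweezers and the x axis of kit_tray, either way round below 0.18 rad) and (x of screwdriver in the frame of kit_tray between -0.015 and 0.015 m and y of screwdriver in the frame of kit_tray between -0.012 and 0.012 m and z of screwdriver in the frame of kit_tray between 0 and 0.006 m and angle between the x axis of screwdriver and the x axis of kit_tray, either way round below 0.18 rad) and (x of marker_mid in the frame of kit_tray between -0.015 and 0.015 m and y of marker_mid in the frame of kit_tray between 0.038 and 0.062 m and z of marker_mid in the frame of kit_tray between 0.008 and 0.014 m and angle between the y axis of marker_mid and the x axis of kit_tray, either way round below 0.18 rad) and x of glue_bottle in the frame of kit_tray between 0.093 and 0.117 m and y of glue_bottle in the frame of kit_tray between 0.038 and 0.062 m and z of glue_bottle in the frame of kit_tray between 0 and 0.006 m and angle between glue_bottle's own z axis and vertical below 0.12 rad)) and linear speed of each of tweezers, screwdriver, marker, glue_bottle below 0.02 m/s); the robot touches nothing.
It fails at once if the glue bottle is tipped over (angle between glue_bottle's own z axis and vertical above 0.7 rad).
It fails at once if the parts bin is shifted by more than 20 mm (distance of parts_bin from where it was at the start of the episode above 0.02 m).
It fails at once if the black tape roll is shifted by more than 20 mm (distance of black_tape from where it was at the start of the episode above 0.02 m).
It also fails if it takes over 125 s, if anything falls off the work surface, if the arm or the gripper's body presses on something with over 40 N, if the wrist force passes 120 N, or if a joint passes its speed limit or range.

## Working session

There is one attempt and no reset: what is moved stays moved. The work goes in short steps, Python scripts to look and compute and a tool call to move; the robot and the scene stay as the last step left them, time stands still between calls to the robot, and variables do not carry over. Pictures are saved under pics/ and viewed, at most 14 in all, crops included, and the job is handed in when it is done.

Besides the shell and the picture viewer there is one more tool, called by a JSON object that holds its "api" and its "payload". play_rows: Moves the arm, as the interface text tells. Its arguments: {"type":"object","properties":{"increments":{"type":"array","items":{"type":"array"}},"force":{"type":"number"}},"required":["increments"]}

```bash
mkdir -p pics
cat > h.py <<'E'
from bench import *
import numpy as np, cv2
def snap(n,save=None):
    s=snapshot(n)
    if save: cv2.imwrite(f'pics/{save}.png',s['color'][:,:,::-1])
    return s
def w(s,p): return (np.array(s['world_from_camera'])@np.r_[p,1])[:3]
def pix2w(s,u,v,z):
    T=np.array(s['world_from_camera']);K=np.array(s['intrinsics'])
    d=T[:3,:3]@np.linalg.solve(K,np.c_[u,v,np.ones(np.size(u))].T.reshape(3,-1))
    o=T[:3,3:4]; return (o+d*(z-o[2])/d[2]).T
E
python3 - <<'E'
from h import *
for c in ['top','side']:
    s=snap(c,c+'0'); print(c,np.round(np.array(s['world_from_camera']),2).tolist())
    for n in ['kit_tray','parts_bin','black_tape','tweezers','screwdriver','marker','marker_mid','glue_bottle']:
        print(n,[(np.round(w(s,r['xyz'])).tolist(),round(r['p'],2)) for r in pinpoint(n,s)[:2]])
print(sense())
E
```

```text
top [[0.02, -0.98, 0.2, 365.55], [-1.0, -0.02, 0.01, -233.75], [-0.01, -0.2, -0.98, 978.11], [0.0, 0.0, 0.0, 1.0]]
kit_tray [([455.0, -165.0, 2.0], 0.66)]
parts_bin []
black_tape [([643.0, -190.0, 4.0], 0.59)]
tweezers [([536.0, -408.0, 2.0], 0.48)]
screwdriver [([473.0, -389.0, 0.0], 0.6)]
marker [([407.0, -378.0, -1.0], 0.76)]
marker_mid [([409.0, -384.0, 10.0], 0.59)]
glue_bottle [([633.0, -331.0, 3.0], 0.78)]
side [[0.94, -0.14, 0.31, 259.78], [-0.34, -0.38, 0.86, -934.79], [-0.0, -0.92, -0.4, 395.29], [0.0, 0.0, 0.0, 1.0]]
kit_tray [([458.0, -156.0, 4.0], 0.63)]
parts_bin [([631.0, -83.0, -0.0], 0.8)]
black_tape [([644.0, -187.0, -2.0], 0.9)]
tweezers [([537.0, -400.0, 3.0], 0.77), ([636.0, -326.0, 2.0], 0.34)]
screwdriver [([469.0, -388.0, -2.0], 0.73), ([539.0, -406.0, -1.0], 0.6)]
marker [([405.0, -383.0, -0.0], 0.57)]
marker_mid [([408.0, -380.0, 9.0], 0.86)]
glue_bottle [([471.0, -388.0, 0.0], 0.75), ([635.0, -329.0, 3.0], 0.69)]
{'time': 0.9, 'joint_pos': array([-6.83783234e+01,  7.47039080e+00,  8.52684715e+01,  2.05544904e-03,
        8.72616874e+01, -4.89179394e+00]), 'qd': array([-0.03388923,  0.16483318,  0.03791334,  0.04404707, -0.08947875,
       -0.01895984]), 'joint_efforts': array([ 7.23605772e-04, -5.69309521e+01, -5.00875640e+01, -2.81794973e-04,
        1.30522079e-03,  1.13627124e-05]), 'tool_pos': array([ 267.88799859, -536.87461017,  231.29386824]), 'tcp_rot': array([-1.79999627e+02, -2.09249731e-03,  2.65133723e+01]), 'ft_force': array([-0.13758905,  0.10328951, -0.46377306]), 'wrist_torque': array([-0.02429987,  0.02580652,  0.02284914]), 'grip_force': 0.0, 'finger_gap': 85.4080454572742}
```

View pics/top0.png

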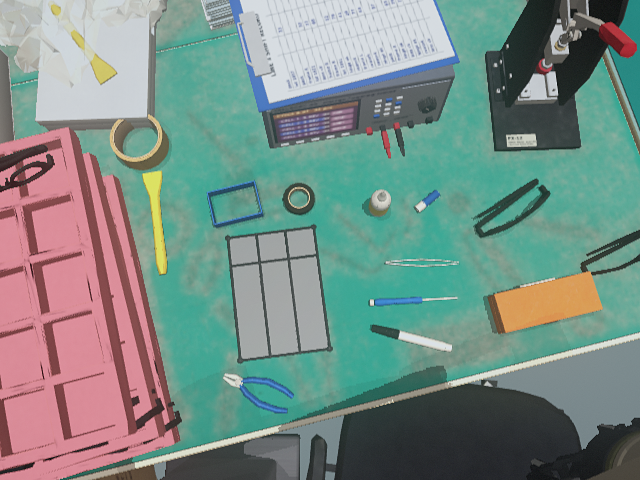

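View pics/side0.png

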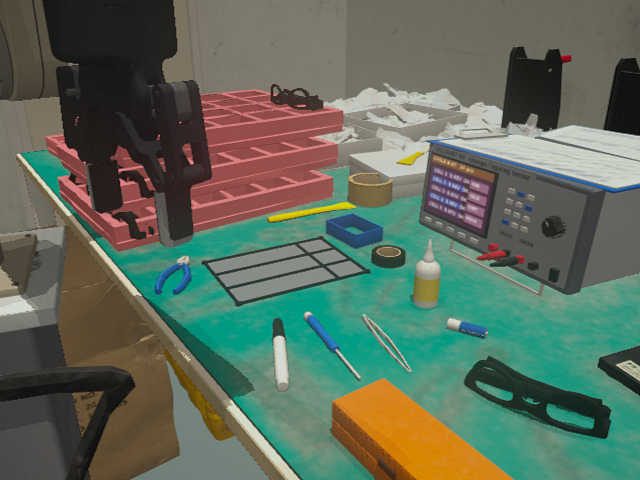

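Top view: the bin (236,203) stands behind the tray's left (+y) lane and the tape (299,198) behind the right. The tools lie to the right at (422,263), (413,300) and (411,338), and the bottle is at (378,203). Next I measure with masks.

```bash
cat >> h.py <<'E'
def rect(s,n,z):
    r=regions_of(n,s)
    if not r: return None
    v,u=np.nonzero(r[0]['mask']); P=pix2w(s,u,v,z)[:,:2]
    c,(a,b),th=cv2.minAreaRect(P.astype(np.float32))
    if a<b: a,b,th=b,a,th+90
    return [round(r[0]['p'],2)]+[round(float(x),1) for x in (*c,a,b,(th+90)%180-90)]
E
python3 - <<'E'
from h import *
s=snap('top')
for n,z in [('kit_tray',5),('parts_bin',28),('black_tape',19),('tweezers',5),('screwdriver',6),('marker',8),('glue_bottle',25)]:
    print(n,rect(s,n,z))
print(np.round(pix2w(s,[228,315,329,240],[237,227,352,361],6)))
t=snap('side')
for n,z in [('kit_tray',5),('tweezers',5),('screwdriver',6),('marker',8)]: print(n,rect(t,n,z))
r=regions_of('glue_bottle',t)
for q in r[:3]:
    v,u=np.nonzero(q['mask']); print(q['p'],u.min(),u.max(),v.min(),v.max(),pix2w(t,(u.min()+u.max())/2,v.max(),0))
s2=snap('top'); im=s2['color'][150:390,180:500][:,:,::-1]
cv2.imwrite('pics/c1.png',cv2.resize(im,None,fx=2.5,fy=2.5,interpolation=cv2.INTER_CUBIC))
E
```

```text
kit_tray [0.83, 481.0, -159.6, 217.6, 158.7, 8.4]
parts_bin [0.69, 627.9, -82.8, 85.9, 68.0, -74.9]
black_tape [0.86, 642.8, -192.3, 55.6, 53.6, 1.0]
tweezers [0.72, 536.9, -364.0, 35.9, 8.5, 86.1]
screwdriver [0.76, 470.5, -367.8, 106.6, 12.4, -85.6]
marker [0.57, 407.7, -384.5, 136.0, 17.3, 75.5]
glue_bottle [0.75, 634.3, -331.3, 48.3, 35.1, -17.8]
[[ 576.  -72.    6.]
 [ 596. -222.    6.]
 [ 383. -248.    6.]
 [ 366. -101.    6.]]
kit_tray [0.76, 480.7, -159.7, 218.8, 166.1, 8.3]
tweezers [0.83, 536.6, -403.4, 129.4, 16.0, -89.2]
screwdriver [0.7, 471.4, -382.3, 155.3, 14.4, -85.9]
marker [0.83, 408.7, -381.5, 148.9, 15.0, 76.4]
0.61 412 439 240 307 [[ 629.93557033 -338.58384301    0.        ]]
```

View pics/c1.png

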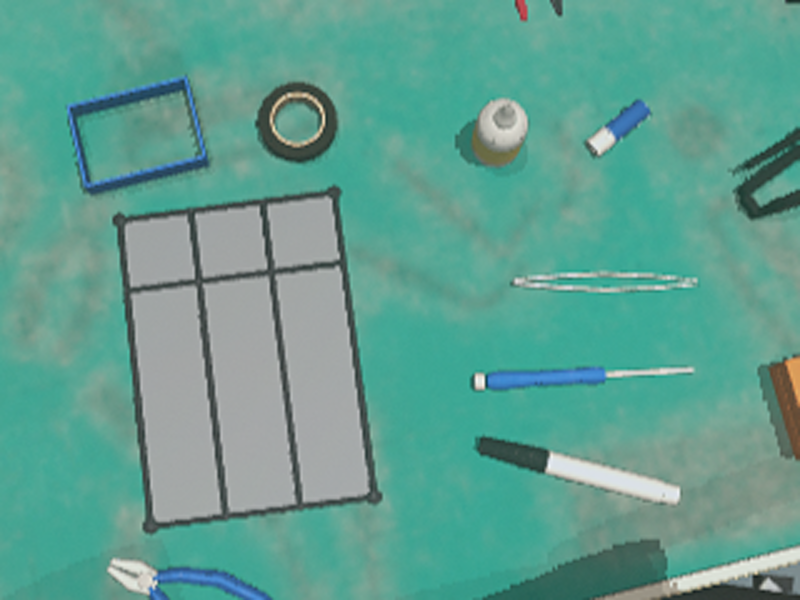

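{"api": "play_rows", "payload": {"increments": [[0,[0,0,0],-0.1234],[0,[0,0,0],-0.1234],[0,[0,0,0],-0.1234],[0,[0,0,0],-0.1234],[0,[0,0,0],-0.1234],[0,[0,0,0],-0.1234],[0,[0,0,0],-0.1234],[0,[36.6,19.7,0],0],[0,[36.6,19.7,0],0],[0,[36.6,19.7,0],0],[0,[36.6,19.7,0],0],[0,[36.6,19.7,0],0]], "force": 30}}

```text
time: 2.65
tool_pos: [408.6, -381.7, 231.5]
tcp_rot: [180.0, 0.0, 76.0]
ft_force: [0.3, -1.5, -0.2]
finger_gap: 42.7
grip_force: 0.0
```

Run:
```python
from h import *
t=snap('side','s1'); 
for n,z in [('tweezers',5),('screwdriver',6),('marker',8)]: print(n,rect(t,n,z))
s=snap('top')
# endpoints from the viewed crop
for n,p,z in [('tw',[(513,282),(697,283)],5),('sd',[(473,382),(694,370)],6),('mk',[(477,445),(679,495)],8)]:
    p=np.array(p)/2.5+[180,150]; P=pix2w(s,p[:,0],p[:,1],z)[:,:2]; d=P[0]-P[1]
    print(n,P.mean(0).round(1),np.hypot(*d).round(1),np.degrees(np.arctan2(d[1],d[0])).round(1))
print(sense()['tool_pos'],sense()['tcp_rot'],sense()['finger_gap'])
```

```text
tweezers None
screwdriver [0.9, 470.8, -383.1, 157.0, 16.3, -86.9]
marker [0.7, 408.5, -381.3, 148.9, 15.3, 76.2]
tw [ 535.4 -405.6] 125.6 90.6
sd [ 471.  -389.7] 149.3 94.0
mk [ 408.3 -384.4] 137.0 77.1
[ 407.69001948 -383.2097355   231.38223869] [-1.79989927e+02  3.36411803e-02  7.60702383e+01] 42.37205095658784
```

View pics/s1.png

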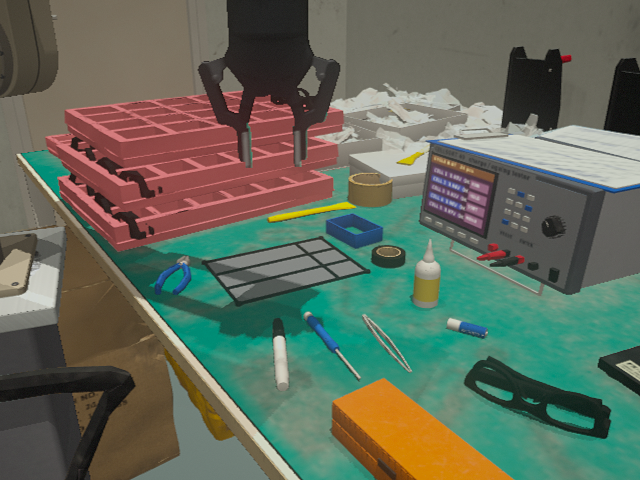

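The side view shows the gripper above the marker (280,355), with the way down clear.

{"api": "play_rows", "payload": {"increments": [[0,[0,0,38],0],[0,[0,0,38],0],[0,[0,0,38],0],[0,[0,0,38],0],[0,[0,0,38],0],[0,[0,0,20],0],[0,[0,0,10],0],[0,[0,0,5],0],[0,[0,0,3],0],[0,[0,0,0],0],[-1,[0,0,0],0],[-1,[0,0,0],0]]}}

```text
time: 3.9
tool_pos: [408.7, -384.4, 5.2]
tcp_rot: [179.8, 0.1, 76.0]
ft_force: [-0.1, 0.4, -0.0]
finger_gap: 19.7
grip_force: 0.0
```

{"api": "play_rows", "payload": {"increments": [[-1,[0,0,0],0],[-1,[0,0,0],0],[-1,[0,0,0],0],[-1,[0,0,0],0],[-1,[0,0,0],0],[-1,[0,0,-10],0],[-1,[0,0,-20],0],[-1,[0,0,-30],0],[-1,[0,0,-30],0],[-1,[0,0,-10],0],[-1,[0,0,0],0],[-1,[0,0,0],0]]}}

```text
time: 4.9
tool_pos: [408.1, -383.5, 104.2]
tcp_rot: [179.9, 0.1, 76.0]
ft_force: [0.7, 1.4, -1.4]
finger_gap: 14.5
grip_force: 29.4
```

{"api": "play_rows", "payload": {"increments": [[-1,[0,0,0],0.1187],[-1,[0,0,0],0.1187],[-1,[0,0,0],0.1187],[-1,[0,0,0],0.1187],[-1,[0,0,0],0.1187],[-1,[0,0,0],0.1187],[-1,[0,0,0],0.1187],[-1,[0,0,0],0.1187],[-1,[0,0,0],0.1187],[-1,[0,0,0],0.1187],[-1,[0,0,0],0]]}}

```text
time: 5.82
tool_pos: [406.6, -381.9, 100.9]
tcp_rot: [-179.8, 0.1, 7.7]
ft_force: [-0.1, 0.2, -0.2]
finger_gap: 13.9
grip_force: 29.4
```

{"api": "play_rows", "payload": {"increments": [[-1,[15.6,-32.3,0],0],[-1,[15.6,-32.3,0],0],[-1,[15.6,-32.3,0],0],[-1,[15.6,-32.3,0],0],[-1,[15.6,-32.3,0],0],[-1,[0,0,30],0],[-1,[0,0,25],0],[-1,[0,0,0],0],[-1,[0,0,0],0]]}}

```text
time: 6.57
tool_pos: [460.3, -210.9, 46.0]
tcp_rot: [-179.8, 0.3, 8.2]
ft_force: [0.6, -0.2, 1.0]
finger_gap: 14.8
grip_force: 29.5
```

Run:
```python
from h import *
s=snap('top','t2');t=snap('side')
print(rect(s,'kit_tray',5),rect(t,'marker',57))
cv2.imwrite('pics/c2.png',np.hstack([cv2.resize(x['color'][a:a+200,b:b+200,::-1],(400,400)) for x,a,b in ((s,200,200),(t,180,200))]))
print(sense()['tool_pos'],sense()['tcp_rot'])
```

```text
[0.58, 437.6, -167.0, 158.1, 128.0, -82.1] [0.84, 458.4, -223.4, 135.2, 31.6, 7.9]
[ 463.42758652 -213.42076199   49.93759974] [ 1.79912916e+02 -1.08774378e-01  8.00155227e+00]
```

View pics/c2.png

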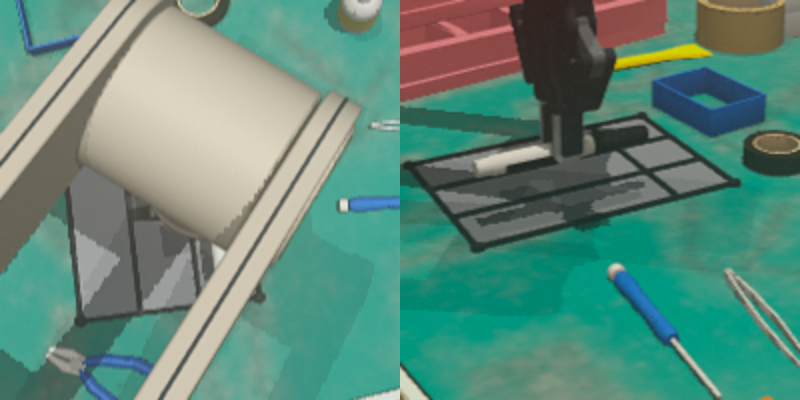

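The side crop shows the marker level in the grip along the right-hand lane; it can go down.

{"api": "play_rows", "payload": {"increments": [[-1,[0,0,20],0],[-1,[0,0,12],0],[-1,[0,0,6],0],[-1,[0,0,3],0],[-1,[0,0,0],0],[-1,[0,0,0],0],[0,[0,0,0],0],[0,[0,0,0],0],[0,[0,0,0],0],[0,[0,0,0],0],[0,[0,0,-20],0],[0,[0,0,-40],0]]}}

```text
time: 7.77
tool_pos: [458.4, -210.0, 62.6]
tcp_rot: [-179.6, 0.5, 8.0]
ft_force: [1.1, 0.8, 0.2]
finger_gap: 42.6
grip_force: 0.0
```

{"api": "play_rows", "payload": {"increments": [[0,[0,0,-30],0],[0,[0,0,0],-0.125],[0,[0,0,0],-0.125],[0,[0,0,0],-0.125],[0,[0,0,0],-0.125],[0,[0,0,0],-0.125],[0,[0,0,0],-0.125],[0,[0,0,0],-0.125],[0,[0,0,0],-0.125],[0,[0,0,0],-0.125],[0,[0,0,0],-0.125],[0,[0,0,0],-0.125]]}}

```text
time: 8.77
tool_pos: [462.4, -212.3, 97.3]
tcp_rot: [-180.0, -0.0, 87.1]
ft_force: [0.3, -0.0, 0.4]
finger_gap: 42.4
grip_force: 0.0
```

{"api": "play_rows", "payload": {"increments": [[0,[0,0,0],-0.125],[0,[0,0,0],0]]}}

```text
time: 8.93
tool_pos: [462.4, -212.3, 97.2]
tcp_rot: [-180.0, -0.0, 94.3]
ft_force: [-0.1, 0.2, -0.3]
finger_gap: 42.7
grip_force: 0.0
```

{"api": "play_rows", "payload": {"increments": [[0,[-38.7,-1,0],0],[0,[-38.7,-1,0],0],[0,[-38.7,-1,0],0],[0,[-38.7,-1,0],0],[0,[0,0,35],0],[0,[0,0,20],0],[0,[0,0,0],0],[0,[0,0,0],0]]}}

```text
time: 9.6
tool_pos: [467.9, -365.9, 40.8]
tcp_rot: [-179.8, -0.2, 93.8]
ft_force: [0.1, -1.2, 0.4]
finger_gap: 42.6
grip_force: 0.0
```

Run:
```python
from h import *
s=snap('top','t3');t=snap('side')
print(rect(s,'kit_tray',5),rect(s,'marker',11),rect(t,'marker',11),rect(t,'screwdriver',6))
cv2.imwrite('pics/c3.png',np.hstack([cv2.resize(x['color'][a:a+200,b:b+200,::-1],(400,400)) for x,a,b in ((s,200,200),(t,220,200))]))
print(sense()['tool_pos'],sense()['tcp_rot'])
```

```text
[0.61, 481.1, -159.3, 217.4, 157.2, 8.4] [0.85, 493.2, -209.1, 73.6, 13.0, 8.3] [0.57, 463.3, -209.9, 140.9, 31.3, 9.0] [0.59, 472.0, -384.6, 143.4, 15.4, -85.2]
[ 470.2552153  -367.53584604   44.20178248] [1.79884383e+02 1.24154308e-01 9.39483181e+01]
```

View pics/c3.png

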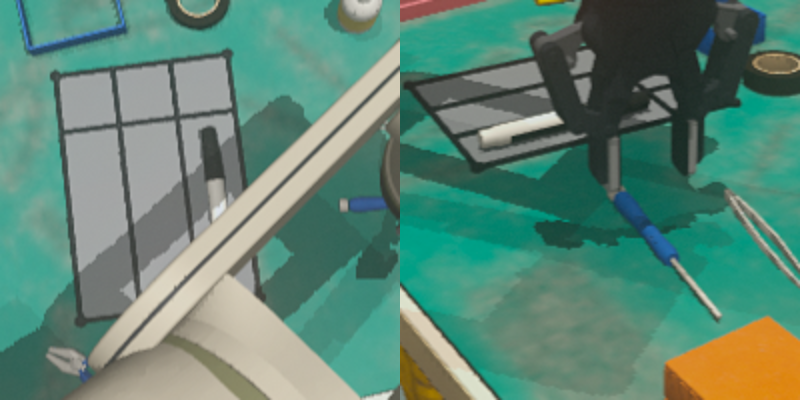

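The marker lies along the middle of the right-hand lane. The gripper is above the screwdriver handle, so I grip it.

{"api": "play_rows", "payload": {"increments": [[0,[0,0,20],0],[0,[0,0,11],0],[0,[0,0,5],0],[0,[0,0,3],0],[0,[0,0,0],0],[-1,[0,0,0],0],[-1,[0,0,0],0],[-1,[0,0,0],0],[-1,[0,0,0],0],[-1,[0,0,0],0],[-1,[0,0,0],0],[-1,[0,0,0],0]]}}

```text
time: 10.9
tool_pos: [469.7, -367.6, 4.2]
tcp_rot: [179.9, 0.1, 93.9]
ft_force: [-0.8, 0.7, 5.3]
finger_gap: 11.9
grip_force: 30.9
```

{"api": "play_rows", "payload": {"increments": [[-1,[0,0,-10],0],[-1,[0,0,-20],0],[-1,[0,0,-30],0],[-1,[0,0,-30],0],[-1,[0,0,-10],0],[-1,[0,0,0],0],[-1,[0,0,0],0],[-1,[0,0,0],0]]}}

```text
time: 11.57
tool_pos: [468.2, -366.2, 101.4]
tcp_rot: [-179.9, -0.1, 93.9]
ft_force: [-0.1, 0.3, 0.4]
finger_gap: 12.3
grip_force: 30.2
```

Run:
```python
from h import *
t=snap('side')
print(rect(t,'screwdriver',106))
s=sense();print(s['tool_pos'],s['tcp_rot'],s['finger_gap'])
```

```text
[0.7, 467.9, -385.8, 148.9, 13.5, -87.1]
[ 467.96705122 -365.93380236  100.87254428] [-1.79848418e+02 -1.64984720e-01  9.39402003e+01] 12.12084578509108
```

{"api": "play_rows", "payload": {"increments": [[-1,[0,0,0],0.125],[-1,[0,0,0],0.125],[-1,[0,0,0],0.125],[-1,[0,0,0],0.125],[-1,[0,0,0],0.125],[-1,[0,0,0],0.125],[-1,[0,0,0],0.125],[-1,[0,0,0],0.125],[-1,[0,0,0],0.125],[-1,[0,0,0],0.125],[-1,[0,0,0],0.125],[-1,[0,0,0],0.125]]}}

```text
time: 12.67
tool_pos: [468.3, -366.3, 101.4]
tcp_rot: [-179.9, 0.1, 7.6]
ft_force: [0.4, -0.4, -1.7]
finger_gap: 11.7
grip_force: 30.2
```

{"api": "play_rows", "payload": {"increments": [[-1,[7,-40.7,0],0],[-1,[7,-40.7,0],0],[-1,[7,-40.7,0],0],[-1,[7,-40.7,0],0],[-1,[7,-40.7,0],0],[-1,[0,0,30],0],[-1,[0,0,25],0],[-1,[0,0,0],0],[-1,[0,0,0],0]]}}

```text
time: 13.42
tool_pos: [473.2, -159.5, 46.0]
tcp_rot: [-179.8, 0.3, 8.0]
ft_force: [-0.3, -0.6, 1.1]
finger_gap: 11.8
grip_force: 30.2
```

Run:
```python
from h import *
t=snap('side'); print(rect(t,'screwdriver',51))
for i in range(3):
  snap('side'); s=sense();print(s['tool_pos'],s['tcp_rot'],s['finger_gap'])
```

```text
[0.57, 479.4, -162.8, 93.1, 25.0, 7.8]
[ 476.26300738 -161.54927378   49.56357585] [ 1.79953007e+02 -7.18038066e-02  7.94580884e+00] 11.817303077156001
[ 476.52594728 -161.66402994   49.83524719] [ 1.79931417e+02 -1.09095377e-01  7.94326901e+00] 11.633094600117333
[ 476.54140793 -161.65813132   49.83421659] [ 1.79926588e+02 -1.17605390e-01  7.94526234e+00] 11.831721617794964
```

{"api": "play_rows", "payload": {"increments": [[-1,[0,0,20],0],[-1,[0,0,12],0],[-1,[0,0,6],0],[-1,[0,0,3.5],0],[-1,[0,0,0],0],[-1,[0,0,0],0],[-0.3,[0,0,0],0],[-0.3,[0,0,0],0],[-0.3,[0,0,0],0],[-0.3,[0,0,0],0],[-0.3,[0,0,-20],0],[-0.3,[0,0,-40],0]]}}

```text
time: 14.67
tool_pos: [471.2, -158.7, 62.2]
tcp_rot: [-179.7, 0.5, 8.0]
ft_force: [-0.1, -0.6, 0.6]
finger_gap: 29.8
grip_force: 0.0
```

{"api": "play_rows", "payload": {"increments": [[0,[0,0,-30],-0.12],[0,[0,0,0],-0.12],[0,[0,0,0],-0.12],[0,[0,0,0],-0.12],[0,[0,0,0],-0.12],[0,[0,0,0],-0.12],[0,[0,0,0],-0.12],[0,[0,0,0],-0.12],[0,[0,0,0],-0.12],[0,[0,0,0],-0.12],[0,[0,0,0],-0.12],[0,[0,0,0],-0.12]]}}

```text
time: 15.67
tool_pos: [475.4, -160.6, 96.7]
tcp_rot: [-180.0, -0.0, 90.8]
ft_force: [1.2, 1.3, 0.5]
finger_gap: 42.6
grip_force: 0.0
```

{"api": "play_rows", "payload": {"increments": [[0,[-34.9,8.3,0],0],[0,[-34.9,8.3,0],0],[0,[-34.9,8.3,0],0],[0,[-34.9,8.3,0],0],[0,[-34.9,8.3,0],0],[0,[-34.9,8.3,0],0],[0,[-34.9,8.3,0],0],[0,[0,0,30],0],[0,[0,0,25],0],[0,[0,0,0],0],[0,[0,0,0],0],[0,[0,0,0],0]]}}

```text
time: 16.67
tool_pos: [536.1, -404.3, 42.8]
tcp_rot: [180.0, 0.0, 90.5]
ft_force: [0.8, -0.1, 1.4]
finger_gap: 43.0
grip_force: 0.0
```

Run:
```python
from h import *
s=snap('top','t4');t=snap('side')
print(rect(s,'kit_tray',5),rect(s,'screwdriver',9),rect(t,'screwdriver',9),rect(s,'tweezers',5),rect(t,'tweezers',5))
cv2.imwrite('pics/c4.png',np.hstack([cv2.resize(x['color'][a:a+200,b:b+200,::-1],(400,400)) for x,a,b in ((s,200,210),(t,220,250))]))
print(sense()['tool_pos'],sense()['tcp_rot'])
```

```text
[0.81, 485.0, -159.4, 210.7, 157.3, 8.8] [0.94, 478.5, -161.6, 102.4, 13.8, 7.0] [0.8, 486.5, -158.0, 95.1, 29.5, 9.9] [0.64, 634.6, -80.1, 89.0, 69.0, -75.2] [0.93, 536.2, -401.6, 130.5, 15.8, -88.4]
[ 536.30579594 -404.6913393    43.00098444] [1.79927554e+02 6.65153946e-02 9.05209341e+01]
```

View pics/c4.png

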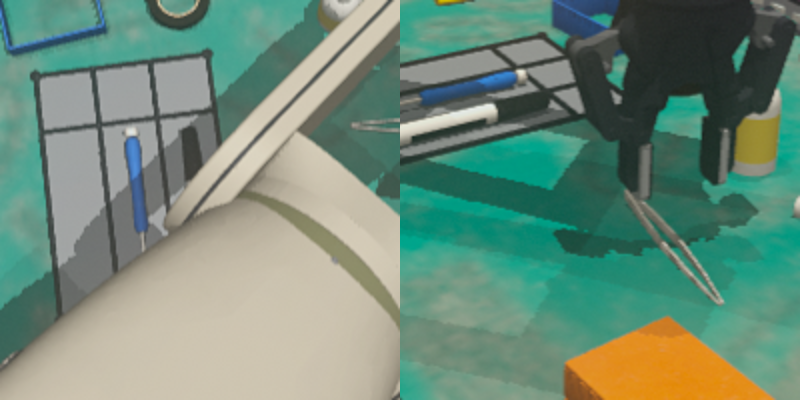

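The screwdriver lies in the middle lane with its handle end just short of the rib, and the tweezers are under the open fingers. I grip them now.

{"api": "play_rows", "payload": {"increments": [[0,[0,0,20],0],[0,[0,0,11],0],[0,[0,0,5],0],[0,[0,0,3.7],0],[0,[0,0,0],0],[-1,[0,0,0],0],[-1,[0,0,0],0],[-1,[0,0,0],0],[-1,[0,0,0],0],[-1,[0,0,0],0],[-1,[0,0,0],0],[-1,[0,0,0],0]]}}

```text
time: 18.02
tool_pos: [536.3, -405.0, 3.1]
tcp_rot: [179.9, 0.1, 90.5]
ft_force: [-0.2, -1.2, 5.8]
finger_gap: 11.0
grip_force: 30.6
```

{"api": "play_rows", "payload": {"increments": [[-1,[0,0,-10],0],[-1,[0,0,-20],0],[-1,[0,0,-30],0],[-1,[0,0,-30],0],[-1,[0,0,-10],0],[-1,[0,0,0],0],[-1,[0,0,0],0],[-1,[0,0,0],0]]}}

```text
time: 18.68
tool_pos: [534.7, -403.5, 99.9]
tcp_rot: [-179.9, -0.1, 90.5]
ft_force: [-0.2, 0.5, -0.4]
finger_gap: 11.0
grip_force: 30.0
```

Run:
```python
from h import *
t=snap('side')
print(rect(t,'tweezers',105))
snap('side');s=sense();print(s['tool_pos'],s['tcp_rot'],s['finger_gap'])
```

```text
[0.82, 532.1, -405.8, 133.6, 18.1, 88.2]
[ 534.59282104 -403.41435565   99.54381051] [-1.79833014e+02 -1.51836511e-01  9.05035645e+01] 10.99216797254959
```

{"api": "play_rows", "payload": {"increments": [[-1,[0,0,0],0.12],[-1,[0,0,0],0.12],[-1,[0,0,0],0.12],[-1,[0,0,0],0.12],[-1,[0,0,0],0.12],[-1,[0,0,0],0.12],[-1,[0,0,0],0.12],[-1,[0,0,0],0.12],[-1,[0,0,0],0.12],[-1,[0,0,0],0.12],[-1,[0,0,0],0.12],[-1,[0,0,0],0.12]]}}

```text
time: 19.83
tool_pos: [535.1, -403.9, 100.5]
tcp_rot: [-179.9, 0.1, 7.7]
ft_force: [-0.2, -0.2, -0.7]
finger_gap: 10.8
grip_force: 30.0
```

{"api": "play_rows", "payload": {"increments": [[-1,[-5.7,-37.5,0],0],[-1,[-5.7,-37.5,0],0],[-1,[-5.7,-37.5,0],0],[-1,[-5.7,-37.5,0],0],[-1,[-5.7,-37.5,0],0],[-1,[-5.7,-37.5,0],0],[-1,[-5.7,-37.5,0],0],[-1,[-5.7,-37.5,0],0],[-1,[0,0,30],0],[-1,[0,0,25],0],[-1,[0,0,0],0],[-1,[0,0,0],0]]}}

```text
time: 20.83
tool_pos: [446.8, -112.9, 45.4]
tcp_rot: [-179.9, 0.3, 8.0]
ft_force: [0.4, 0.1, 1.0]
finger_gap: 10.8
grip_force: 30.0
```

Run:
```python
from h import *
t=snap('side'); print(rect(t,'tweezers',51))
for i in range(2):
  snap('side'); s=sense();print(s['tool_pos'],s['tcp_rot'],s['finger_gap'])
```

```text
[0.7, 446.3, -121.8, 129.2, 29.0, 10.4]
[ 449.80420812 -114.43340756   48.4033216 ] [ 1.79958150e+02 -7.65008120e-02  7.95725623e+00] 10.5552539305078
[ 450.00072206 -114.52673777   48.57074164] [ 1.79942989e+02 -1.05179645e-01  7.95513310e+00] 10.767221818352832
```

{"api": "play_rows", "payload": {"increments": [[-1,[0,0,20],0],[-1,[0,0,12],0],[-1,[0,0,6],0],[-1,[0,0,3.5],0],[-1,[0,0,0],0],[-1,[0,0,0],0],[-0.3,[0,0,0],0],[-0.3,[0,0,0],0],[-0.3,[0,0,0],0],[-0.3,[0,0,0],0],[-0.3,[0,0,-20],0],[-0.3,[0,0,-40],0]]}}

```text
time: 22.03
tool_pos: [444.5, -112.1, 61.4]
tcp_rot: [-179.7, 0.5, 8.0]
ft_force: [0.9, -0.3, -0.3]
finger_gap: 29.8
grip_force: 0.0
```

{"api": "play_rows", "payload": {"increments": [[1,[0,0,-40],0],[1,[0,0,-40],0],[1,[0,0,-20],0],[1,[21.8,34.4,0],0],[1,[21.8,34.4,0],0],[1,[21.8,34.4,0],0],[1,[21.8,34.4,0],0],[1,[21.8,34.4,0],0],[1,[21.8,34.4,0],0],[1,[21.8,34.4,0],0],[1,[0,0,0],0],[1,[0,0,0],0]]}}

```text
time: 23.03
tool_pos: [633.3, -332.2, 161.9]
tcp_rot: [-179.8, 0.2, 7.9]
ft_force: [0.5, 0.0, -0.1]
finger_gap: 85.4
grip_force: 0.0
```

Run:
```python
from h import *
s=snap('top','t5');t=snap('side')
print(rect(t,'tweezers',7),rect(s,'tweezers',7),rect(t,'screwdriver',9),rect(s,'screwdriver',9),rect(s,'kit_tray',5),rect(t,'kit_tray',5))
print([(q['p'],w(t,q['xyz']).round()) for q in pinpoint('glue_bottle',t)[:2]])
cv2.imwrite('pics/c5.png',np.hstack([cv2.resize(x['color'][a:a+200,b:b+200,::-1],(400,400)) for x,a,b in ((s,200,190),(t,150,280))]))
print(sense()['tool_pos'],sense()['tcp_rot'])
```

```text
[0.96, 453.8, -111.9, 128.7, 32.6, 14.1] None [0.89, 483.3, -157.4, 94.3, 25.8, 8.1] None None [0.79, 481.7, -158.9, 218.7, 162.0, 9.1]
[(0.77, array([ 634., -326.,    3.]))]
[ 633.47858001 -330.46884895  166.92179928] [ 1.79942185e+02 -6.79670768e-02  8.02961079e+00]
```

View pics/c5.png

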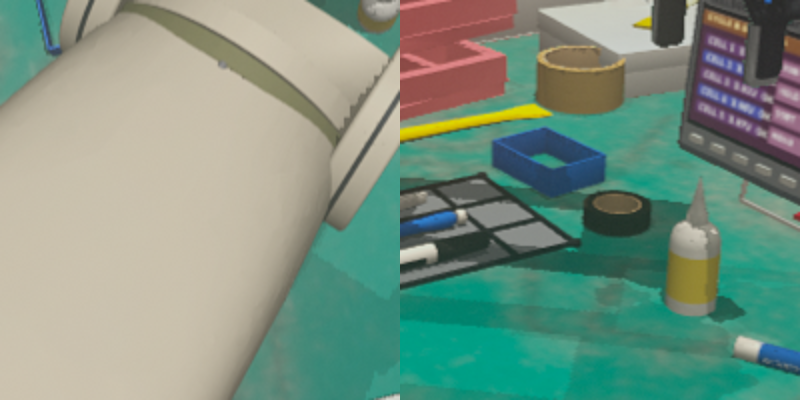

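The bottle stands clear at crop (693,265), between the fingers. I lower slowly and grip.

{"api": "play_rows", "payload": {"increments": [[1,[0,0,35],0],[1,[0,0,30],0],[1,[0,0,25],0],[1,[0,0,20],0],[1,[0,0,15],0],[1,[0,0,7],0],[1,[0,0,4],0],[1,[0,0,0],0],[1,[0,0,0],0]]}}

```text
time: 24.23
tool_pos: [634.4, -331.4, 31.3]
tcp_rot: [179.9, -0.1, 8.0]
ft_force: [0.5, -0.2, -0.1]
finger_gap: 85.2
grip_force: 0.0
```

{"api": "play_rows", "payload": {"increments": [[0,[0,0,0],0],[-0.1,[0,0,0],0],[-0.2,[0,0,0],0],[-0.25,[0,0,0],0],[-0.3,[0,0,0],0],[-0.4,[0,0,0],0],[-1,[0,0,0],0],[-1,[0,0,0],0],[-1,[0,0,0],0],[-1,[0,0,0],0]]}}

```text
time: 25.07
tool_pos: [633.8, -331.1, 30.3]
tcp_rot: [180.0, -0.0, 8.0]
ft_force: [-0.3, 1.6, 5.7]
finger_gap: 33.6
grip_force: 30.0
```

{"api": "play_rows", "payload": {"increments": [[-1,[0,0,-5],0],[-1,[0,0,-10],0],[-1,[0,0,-15],0],[-1,[0,0,-15],0],[-1,[0,0,-5],0],[-1,[0,0,0],0],[-1,[0,0,0],0],[-1,[0,0,0],0]]}}

```text
time: 25.73
tool_pos: [633.1, -330.7, 79.1]
tcp_rot: [-180.0, 0.0, 8.0]
ft_force: [-0.2, -0.3, -0.4]
finger_gap: 33.4
grip_force: 29.9
```

Run:
```python
from h import *
t=snap('side')
print([(q['p'],w(t,q['xyz']).round()) for q in pinpoint('glue_bottle',t)[:2]])
cv2.imwrite('pics/c6.png',cv2.resize(t['color'][150:350,300:500,::-1],(400,400)))
s=sense();print(s['tool_pos'],s['tcp_rot'],s['finger_gap'])
```

```text
[(0.6, array([ 633., -325.,   54.]))]
[ 632.75811021 -330.51684078   78.34704724] [-1.79930107e+02  8.55596816e-02  7.99610941e+00] 33.623868248141115
```

View pics/c6.png

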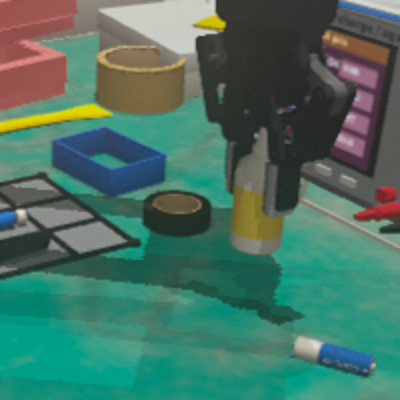

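The bottle is held upright, about 50 mm above the table. Next I carry it over the bay.

{"api": "play_rows", "payload": {"increments": [[-1,[-5,-14,0],0],[-1,[-9.4,-28.2,0],0],[-1,[-9.4,-28.2,0],0],[-1,[-9.4,-28.2,0],0],[-1,[-9.4,-28.2,0],0],[-1,[-5,-14,0],0],[-1,[0,0,15],0],[-1,[0,0,10],0],[-1,[0,0,0],0],[-1,[0,0,0],0],[-1,[0,0,0],0],[-1,[0,0,0],0]]}}

```text
time: 26.83
tool_pos: [567.2, -198.8, 55.1]
tcp_rot: [180.0, -0.0, 8.0]
ft_force: [-0.7, -0.3, -0.9]
finger_gap: 33.4
grip_force: 30.0
```

Run:
```python
from h import *
t=snap('side'); u=snap('top')
print([(q['p'],w(t,q['xyz']).round()) for q in pinpoint('glue_bottle',t)[:2]])
r=regions_of('glue_bottle',t)
cv2.imwrite('pics/c7.png',np.hstack([cv2.resize(x['color'][a:a+200,b:b+200,::-1],(400,400)) for x,a,b in ((u,200,190),(t,150,240))]))
snap('side');s=sense();print(s['tool_pos'],s['tcp_rot'],s['finger_gap'])
```

```text
[(0.6, array([ 567., -199.,   27.])), (0.6, array([ 466., -213.,   10.]))]
[ 566.99712295 -198.41155853   54.9706704 ] [ 1.79981816e+02 -3.13402651e-02  7.98313819e+00] 33.52376826096602
```

View pics/c7.png

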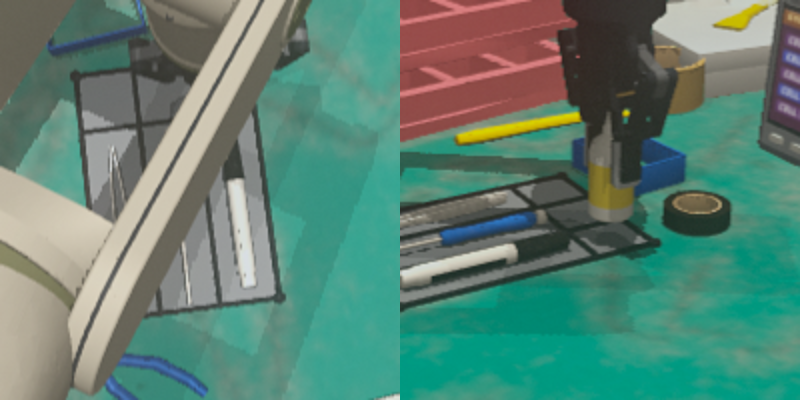

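The bottle hangs over the bay behind the marker; I lower and release it.

{"api": "play_rows", "payload": {"increments": [[-1,[0,0,10],0],[-1,[0,0,6],0],[-1,[0,0,3.5],0],[-1,[0,0,1.5],0],[-1,[0,0,0.5],0],[-1,[0,0,0],0],[-1,[0,0,0],0],[-0.1,[0,0,0],0],[0,[0,0,0],0],[0.1,[0,0,0],0],[0.3,[0,0,0],0],[0.5,[0,0,0],0]]}}

```text
time: 28.08
tool_pos: [566.6, -198.1, 32.9]
tcp_rot: [-180.0, 0.0, 8.0]
ft_force: [-0.0, 1.1, -0.2]
finger_gap: 63.7
grip_force: 0.0
```

{"api": "play_rows", "payload": {"increments": [[0.5,[0,0,0],0],[0.5,[0,0,0],0],[0.5,[0,0,-10],0],[0.5,[0,0,-20],0],[0.5,[0,0,-30],0],[0.5,[0,0,-40],0],[0.5,[0,0,-40],0],[0.5,[0,0,-20],0],[0.5,[0,35,0],0],[0.5,[0,40,0],0],[0.5,[0,40,0],0],[0.5,[0,40,0],0]]}}

```text
time: 29.08
tool_pos: [588.6, -353.1, 194.7]
tcp_rot: [179.9, -0.1, 8.1]
ft_force: [0.1, 0.4, -0.1]
finger_gap: 64.2
grip_force: 0.0
```

{"api": "play_rows", "payload": {"increments": [[0.5,[0,40,0],0],[0.5,[0,40,0],0],[0.5,[0,40,0],0],[0.5,[-30,25,0],0],[0.5,[-30,25,0],0],[0.5,[-30,25,0],0],[0.5,[-30,0,0],0],[0.5,[0,0,0],0],[0.5,[0,0,0],0]]}}

```text
time: 29.83
tool_pos: [494.6, -562.3, 193.4]
tcp_rot: [-180.0, 0.0, 7.8]
ft_force: [-0.7, 0.6, 0.1]
finger_gap: 64.5
grip_force: 0.0
```

Run:
```python
from h import *
t=snap('side'); u=snap('top')
for n,z in [('kit_tray',5),('parts_bin',28),('black_tape',19),('tweezers',7),('screwdriver',9),('marker',11)]: print(n,rect(u,n,z),rect(t,n,z))
for n in ['tweezers','screwdriver','marker_mid','glue_bottle']:
  for c in (u,t): print(n,[(round(q['p'],2),w(c,q['xyz']).round().tolist()) for q in pinpoint(n,c)[:1]])
cv2.imwrite('pics/c8.png',np.hstack([cv2.resize(x['color'][a:a+200,b:b+200,::-1],(400,400),interpolation=cv2.INTER_CUBIC) for x,a,b in ((u,170,180),(t,190,200))]))
```

```text
kit_tray [0.7, 481.1, -160.0, 217.2, 157.2, 8.5] [0.74, 481.6, -158.8, 218.2, 164.3, 8.8]
parts_bin [0.86, 628.5, -84.2, 84.1, 65.4, -76.1] [0.9, 620.9, -106.2, 132.3, 97.9, -78.2]
black_tape [0.6, 642.8, -192.4, 55.6, 53.6, 0.9] [0.88, 637.3, -206.3, 89.5, 53.5, 65.4]
tweezers [0.56, 450.2, -115.0, 120.7, 12.3, 10.9] [0.77, 454.2, -111.4, 124.4, 32.0, 11.7]
screwdriver [0.71, 467.8, -162.3, 124.1, 13.7, 6.2] [0.6, 459.1, -160.9, 149.8, 31.1, 8.6]
marker [0.86, 463.4, -213.4, 134.8, 15.8, 8.7] [0.58, 464.3, -210.8, 143.7, 37.6, 13.6]
tweezers [(0.61, [450.0, -117.0, 4.0])]
tweezers [(0.72, [449.0, -108.0, 2.0])]
screwdriver [(0.61, [458.0, -164.0, 3.0])]
screwdriver [(0.82, [457.0, -163.0, 1.0])]
marker_mid [(0.63, [466.0, -213.0, 11.0])]
marker_mid [(0.73, [465.0, -213.0, 11.0])]
glue_bottle [(0.97, [566.0, -196.0, 5.0])]
glue_bottle [(0.85, [569.0, -195.0, 3.0])]
```

View pics/c8.png

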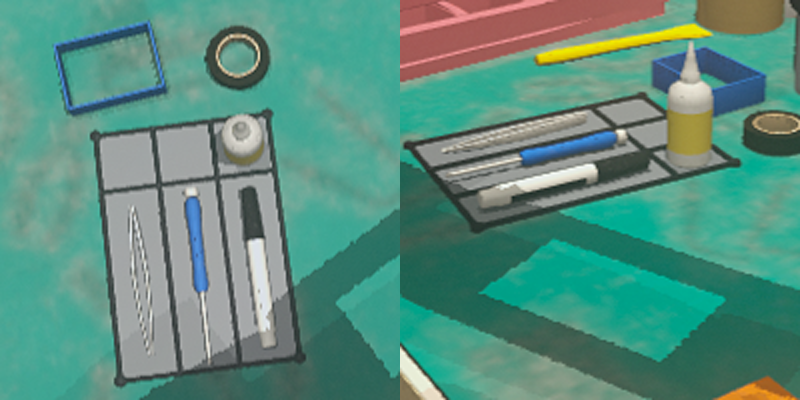

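The tweezers, screwdriver and marker lie centred in their lanes from left to right. The bottle stands upright in the right-hand bay behind the marker, and the bin and tape have not moved. All measured positions fall within a few mm of their targets.

```bash
python3 -c "
from h import *
print(hand_in())"
```

```text
the job is handed in; nothing more can be done
None
```

The job is handed in at about 30 s of the 125 s allowed (no verdict came back): tweezers, screwdriver and marker measured within a few mm of centre in their lanes, the glue bottle upright in the bay behind the marker, and the bin and tape where they were.

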